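# Set the bench magnifier over the engraved plate

## Robot

A 7-joint arm with a two-finger parallel gripper is mounted at the origin on the work surface. World frame = base frame: x ahead of the robot, y to its left, z up, the work surface at z = 0. Lengths are in m, angles in rad, forces in N, time in s.
With the tool pointing down it reaches from about 0.4 to 0.85 m from the base axis. Payload 6.9 kg.
Tool frame: the origin (TCP) lies on the centre line of the jaws, within the pads' length; the fingertips stand 11 mm ahead of it and the grasp point (between the pads) lies 8 mm behind it; z points along the fingers, y is the line along which they close (so a half turn about z gives the same grasp; the last joint's range is limited). The gripper opens to 85 mm and grips with 20 to 120 N. Pads are 22 mm wide; open, the fingers measure 114 mm over their backs; the gripper's body (76 mm by 85 mm) begins 54 mm behind the grasp point. The pads swing forward as they close: fully open they stand 13 mm farther back than shut.
Start: joints at [-1.212, 0.507, -0.238, 1.5, 0.126, 1.149, -0.155], TCP at [0.156, 0.605, 0.242] pointing down, gripper open.
Joint ranges: [-3.08, 3.08], [-0.24, 2.05], [-1.43, 1.35], [0, 2.5], [-1.52, 4.66], [0.17, 1.96], [-2.89, 2.89]. Speed limits (rad/s): [2.39, 2.39, 3.14, 3.14, 3.14, 3.14, 3.14].

## Interface

Orientations are given as a 3x3 rotation matrix whose columns are the frame's x, y, z axes.
In Python, from station import ctrl gives the robot as it stands. The module is installed in compiled form; this text tells all that it offers. Calls block until the motion is done:
- ctrl.reach(position, orientation): joint-space move of the TCP to a pose.
- ctrl.servo_line(position, orientation=None, rate=0.15): straight line of the TCP; orientation=None keeps the orientation; rate is the mean speed in m/s.
- ctrl.move_j(angles): joint-space move.
- ctrl.open() and ctrl.grasp(newtons=None): open the fingers fully, or close them until they stop; newtons is the grip in N (None keeps the last).
- ctrl.pause(seconds).
- ctrl.inverse_kinematics(position, orientation): joint angles nearest the present ones, or None.
- ctrl.grab_frame(name): name is "scene" or "top"; returns a dict with "frame" (420x560x3 uint8, red, green, blue), "fx", "fy", "cx", "cy" (pixels), "pose" (4x4, takes a point from camera to world coordinates). Camera axes: x right, y down, z forward; pixel columns grow to the right and rows downward; lengths in m; the calibration is good to about 2 mm. A picture is of the moment at which its call begins. There is no depth.
A pose or a line that the arm cannot do raises ctrl.MotionError and nothing moves.
- ctrl.finish_job(): hands the job in; it is judged then, once.
Trained networks look in a picture, given as the dict that the camera call returned (one of the last four; its "shot" number tells which), for a name from the list of things; names that differ only in an ending like _2 or _b are one class to them, and where a whole thing is asked for, a point or a joint stands for the part that bears it (a point fixed in the world has none). Each returns a list of dicts, best first, with "confidence" (0 to 1); they miss things now and then, are a little off and sometimes report something else, mostly with a low value. They report only what shows in the picture. A call takes as long as a camera call. They do not tell look-alikes from the thing itself.
- ctrl.recognise(picture, thing): "point" ([x, y, z] in m, in world coordinates, good to about 4 mm: the middle of the surface that is visible of it).
- ctrl.regions_of(picture, thing): "pixels" (420x560 bool, what is visible of it).
- ctrl.mark_of(picture, thing): "point" ([x, y, z] in m, in world coordinates, good to about 4 mm: a listed point, or the origin of a listed thing).
Readings, each from a call of its own:
- ctrl.current_t(): time.
- ctrl.current_q(): joint angles.
- ctrl.current_joint_velocities(): joint speeds.
- ctrl.current_tau(): joint torques, N m.
- ctrl.current_tool_pos(): TCP position.
- ctrl.current_tool_rot(): TCP orientation.
- ctrl.current_wrist_force(): force on the tool from outside, world axes, zero at the start.
- ctrl.current_moment(): the same for the moment, N m.
- ctrl.current_width(): opening from 0.0 (shut) to 1.0 (fully open).
- ctrl.current_grasp_force(): force on a finger pad.
Only numpy, scipy, OpenCV 4.12 (cv2) and the standard library are available. Lean on these libraries where they do the work, as an engineer would, in place of code of your own. Each camera call takes 0.05 s, during which the arm holds its last target. There are 200 camera calls.

## Task

The tall can is standing in the way of the bench magnifier: stand it upright in the shallow empty tray first. Then swing the magnifier round until its lens is centred above the engraved plate, and tilt the lens so that it lies parallel to the sloping plate. Let go, and leave the plate, its bracket, the squat tin and the glass jar as they are.

Things in the scene. Friction and masses are not known exactly. Their poses are not given: they have to be found in the camera images.
- stand: Inspection stand, fixed to the bench: a round dark steel foot (136 mm across, 22 mm high) with a vertical steel pillar (24 mm thick, top 228 mm above the bench, 34 mm cap). Origin: centre of the foot's underside, on the pillar axis. z up. At swivel 0 the magnifier arm points along the stand's own -x.
- swivel (a joint): Turn of the magnifier arm about the vertical pillar, rad, -1.75 to 1.35. 0: arm along the stand's -x; positive is anticlockwise from above (from -x towards -y). Stays where left; drag about 0.4 N m (2 N at the handle). The grey arm is level, 185 mm above the bench, ending in a half-round fork round the lens.
- tilt (a joint): Tilt of the lens in the fork about the horizontal axis through the lens centre, square to the arm, rad, range -0.8 to 0.8. 0: lens level; positive: the handle side goes down (away from the pillar). Stays where left; the drag is about 0.18 N m (some 2.3 N at the handle).
- lens (a point): Centre of the lens: clear disc in a white ring, 90 mm across, ring 16 mm high. On the tilt axis, 160 mm from the pillar axis, 185 mm above the bench at every swivel and tilt. Its z is the lens's axis (up at tilt 0); its x points from the handle to the pillar.
- grip (a point): Point on the axis of the lens's black handle, 78 mm from the lens centre along the lens's -x. The handle is a round bar 14 mm thick that sticks out of the ring away from the pillar, from 44 to 102 mm from the lens centre, and tilts and swings with the lens.
- plate (a point): Centre of the upper face of the engraved brass plate (70 mm along x, 80 mm along y, 8 mm thick, dark backing 78 x 88 mm), 100 mm above the bench, 160 mm from the pillar axis, on a dark bracket clamped to the same pillar below the magnifier. z: the face's normal, which leans away from the pillar by the slope (9 to 32 degrees); x in plan points to the pillar. Locked; must not be moved.
- can: Tall straight aluminium can, 56 mm across, 200 mm high, about 0.25 kg, standing loose in the magnifier's path. Origin: centre of its underside, z up.
- tray: Shallow bare steel tray, 130 x 130 mm, walls 5 mm thick and 22 mm high, floor 5 mm thick, empty, heavy; left or right in front of the robot. Origin: centre of its underside, z up.
- tin: Bystander: squat dark steel tin, 66 mm across, 40 mm high, between the robot and the stand. Origin: centre of the underside.
- jar: Bystander: amber glass jar with black cap, 54 mm across, 60 mm high. Origin: centre of the underside.
- toolblock: Bystander, fixed: wooden block 80 x 120 x 50 mm with graver handles standing in it up to 100 mm high, left if the tray is right and the other way round. Origin: centre of the underside.
Mind the look-alikes: they are no part of the job. Of the things that look like the can, the smaller one is meant. Several things have the shape of the tray; the one meant has the colours described above.

How it is judged:
On the way, in this order (a step that is already met when the one before it is completed fails the run):
1. the can stands upright in the tray, released (x of can in the frame of tray between -0.042 and 0.042 m and y of can in the frame of tray between -0.042 and 0.042 m and z of can in the frame of tray below 0.012 m and angle between can's own z axis and vertical below 0.08 rad and linear speed of can below 0.02 m/s and contact force between the fingers and can below 0.1 N), for 0.2 s.
2. the lens is centred over the plate and parallel to it (horizontal distance between lens and plate below 0.015 m and angle between the z axis of lens and the z axis of plate, either way round below 0.09 rad), for 0.2 s.
At the end, for the whole second after the job is handed in: The can stands upright (within 4.5 degrees) and at rest on the tray's floor, its axis within 42 mm of the tray's centre along each side; the lens centre is within 15 mm of straight above the plate's centre and the lens within 5 degrees of parallel to the plate; magnifier at rest (all of step 2 and x of can in the frame of tray between -0.042 and 0.042 m and y of can in the frame of tray between -0.042 and 0.042 m and z of can in the frame of tray below 0.012 m and angle between can's own z axis and vertical below 0.08 rad and linear speed of can below 0.02 m/s and velocity of joint swivel between -0.05 and 0.05 rad/s and velocity of joint tilt between -0.05 and 0.05 rad/s); the robot touches nothing.
It fails at once if the plate or its bracket is moved by more than 5 mm (distance of plate from where it was at the start of the episode above 0.005 m).
It fails at once if the can is knocked over or tipped by more than 25 degrees (angle between can's own z axis and vertical above 0.44 rad).
It fails at once if the tin or the jar is moved by more than 25 mm (distance of any of tin, jar from where it was at the start of the episode above 0.025 m).
It also fails if it takes over 64 s, if anything falls off the work surface, if the arm or the gripper's body presses on something with over 40 N, if the wrist force passes 120 N, or if a joint passes its speed limit or range.

## Working session

There is one attempt and no reset: what is moved stays moved. The work goes in short steps, each a Python script; the robot and the scene stay as the last script left them, time stands still between calls to the robot, and variables do not carry over. Pictures are saved under pics/ and viewed, at most 10 in all, crops included, and the job is handed in when it is done.

```bash
mkdir -p pics; python3 - <<'E'
from station import ctrl
import cv2,numpy as np
for n in ["scene","top"]:
    p=ctrl.grab_frame(n)
    cv2.imwrite(f"pics/{n}0.png",p["frame"][:,:,::-1])
    print(n,p["fx"],p["cx"],p["cy"],np.round(p["pose"],3).tolist())
    for t in ["stand","lens","grip","plate","can","tray","tin","jar","toolblock"]:
        for f in ("recognise","mark_of"):
            try:
                for r in getattr(ctrl,f)(p,t)[:4]: print(t,f,round(r["confidence"],2),np.round(r["point"],3))
            except Exception as e: print(t,f,e)
print(ctrl.current_t())
E
```

```text
scene 448.1277685085789 277.02086140147804 212.12771461512844 [[0.57, 0.59, -0.571, 1.196], [0.821, -0.424, 0.382, -0.46], [-0.017, -0.687, -0.726, 1.069], [0.0, 0.0, 0.0, 1.0]]
stand recognise 0.76 [ 0.663 -0.036  0.1  ]
stand mark_of 0.69 [ 0.682 -0.03  -0.003]
lens recognise 0.61 [0.531 0.036 0.187]
lens mark_of 0.86 [0.53  0.034 0.186]
grip recognise 0.91 [0.53  0.038 0.186]
plate recognise 0.81 [ 0.649 -0.186  0.098]
can recognise 0.98 [ 0.558 -0.08   0.137]
can recognise 0.89 [0.672 0.129 0.193]
can recognise 0.38 [0.532 0.038 0.188]
can mark_of 0.84 [ 0.532 -0.07   0.   ]
can mark_of 0.62 [ 0.648  0.151 -0.005]
tray recognise 0.93 [ 0.196 -0.334  0.005]
tray recognise 0.74 [ 0.397 -0.327  0.006]
tray mark_of 0.69 [ 0.194 -0.335 -0.002]
tray mark_of 0.67 [ 0.396 -0.328 -0.001]
tin recognise 0.94 [ 0.525 -0.216  0.039]
tin mark_of 0.78 [ 0.514 -0.21  -0.   ]
tin mark_of 0.47 [ 0.682 -0.031 -0.   ]
jar recognise 0.8 [0.629 0.401 0.045]
jar recognise 0.52 [0.553 0.019 0.188]
jar mark_of 0.75 [ 0.622  0.416 -0.004]
jar mark_of 0.24 [ 0.681 -0.032 -0.002]
toolblock recognise 0.82 [0
[... 488 characters left out ...]
ark_of 0.76 [0.466 0.059 0.211]
plate recognise 0.91 [ 0.636 -0.183  0.102]
plate mark_of 0.74 [ 0.638 -0.186  0.099]
can recognise 0.92 [ 0.52  -0.068  0.199]
can recognise 0.81 [0.626 0.151 0.279]
can mark_of 0.85 [ 0.529 -0.074 -0.004]
can mark_of 0.84 [0.646 0.157 0.   ]
tray recognise 0.98 [ 0.396 -0.326  0.006]
tray mark_of 0.81 [ 0.396 -0.323 -0.001]
tray mark_of 0.57 [ 0.201 -0.337 -0.001]
tin recognise 0.54 [ 0.51  -0.208  0.046]
jar recognise 0.68 [0.617 0.41  0.059]
jar mark_of 0.6 [0.622 0.418 0.001]
toolblock recognise 0.74 [0.36  0.296 0.053]
toolblock recognise 0.25 [ 0.516 -0.068  0.199]
toolblock mark_of 0.71 [0.359 0.299 0.001]
toolblock mark_of 0.68 [0.532 0.028 0.183]
1.9
```

View pics/scene0.png

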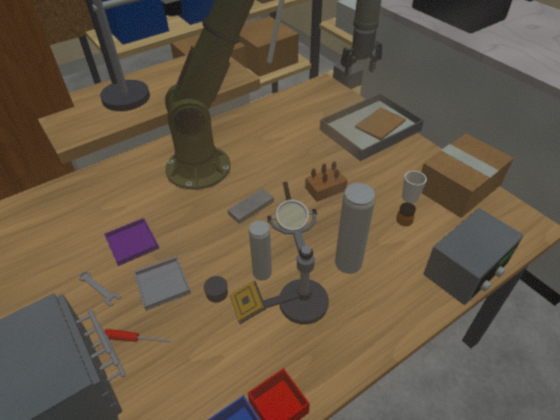

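View pics/top0.png

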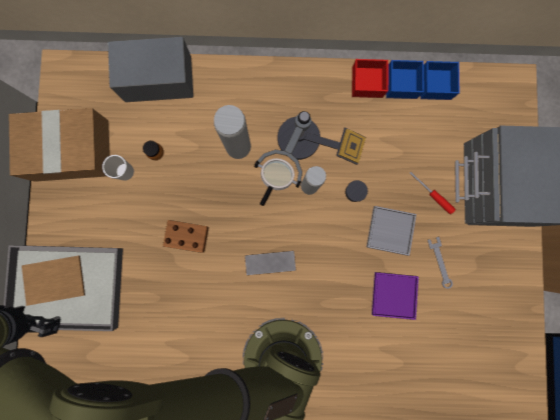

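Scene view: the slim can (262,250) stands beside the lens (293,216). Its larger look-alike is at (354,228). The grey tray is at (162,283), with a purple one and a red one as decoys. The brass plate is at (246,300) and the tin at (215,289). The top view agrees: can (315,180), tray (390,231), plate (351,146). Can first.

```bash
cat > h.py <<'E'
from station import ctrl
import numpy as np, cv2
def frame(z,y):
    z=np.array(z,float);z/=np.linalg.norm(z);y=np.array(y,float);y-=z*(y@z);y/=np.linalg.norm(y)
    return np.column_stack([np.cross(y,z),y,z])
def best(pos,y,z=(0,0,-1)):
    """the half-turn whose IK has the last joint nearest mid-range"""
    c=[]
    for s in (1,-1):
        R=frame(z,s*np.array(y)); q=ctrl.inverse_kinematics(pos,R)
        if q is not None: c.append((abs(q[6]),s,R,np.round(q,2)))
    c.sort(key=lambda t:t[0]); return c[0][2]
def st(m=""): print(m,round(ctrl.current_t(),2),np.round(ctrl.current_tool_pos(),4),"F",np.round(ctrl.current_wrist_force(),1),"w",round(ctrl.current_width(),3),"g",round(ctrl.current_grasp_force(),1))
E
python3 - <<'E'
from h import *
c=np.array([.530,-.072]); t=np.array([.396,-.326])
p=ctrl.current_tool_pos()
ctrl.servo_line([p[0],p[1],.42],rate=.3)
R=best([*c,.36],(.96,.28,0))
ctrl.reach([*c,.40],R); st("above")
ctrl.servo_line([*c,.26],rate=.25)
ctrl.servo_line([*c,.165],rate=.12); st("at")
ctrl.grasp(40); st("grasp")
ctrl.servo_line([*c,.245],rate=.12); st("lift")
p=ctrl.grab_frame("scene"); cv2.imwrite("pics/lift.png",p["frame"][:,:,::-1])
E
```

```text
above 5.37 [ 0.5303 -0.0708  0.3998] F [ 0.2 -0.6 -0.3] w 1.0 g 0.0
at 7.02 [ 0.5306 -0.0722  0.1658] F [0.2 0.6 1.1] w 0.999 g 0.0
grasp 7.41 [ 0.5304 -0.0722  0.166 ] F [-1.4  0.5  5.8] w 0.644 g 41.9
lift 8.22 [ 0.5295 -0.0718  0.2443] F [ 0.7 -0.6 -2.8] w 0.647 g 42.6
```

View pics/lift.png

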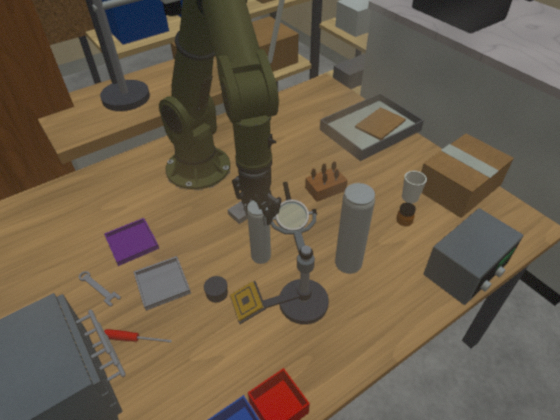

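The can is held upright and clear of the bench, with its foot at about (260,262). Next I carry it to the tray.

```bash
python3 - <<'E'
from h import *
t=np.array([.396,-.326])
R=ctrl.current_tool_rot()
Rt=best([*t,.25],R[:,1])
ctrl.servo_line([*t,.245],R,rate=.2); st("over")
ctrl.servo_line([*t,.178],rate=.12); st()
z=.178
f0=ctrl.current_wrist_force()[2]
while z>.166:
    z-=.002; ctrl.servo_line([*t,z],rate=.03)
    if ctrl.current_wrist_force()[2]-f0>4: break
st("down"); ctrl.open(); ctrl.pause(.3); st("open")
ctrl.servo_line([*t,.33],rate=.25); st()
# look again from out of the way
ctrl.reach([.42,-.20,.45],R)
for n in ["scene","top"]:
    p=ctrl.grab_frame(n); cv2.imwrite(f"pics/{n}1.png",p["frame"][:,:,::-1]); np.save(f"{n}1.npy",p,allow_pickle=True)
    for th in ["can","tray","stand","lens","grip","plate","tin"]:
        for r in ctrl.mark_of(p,th)[:3]: print(n,th,round(r["confidence"],2),np.round(r["point"],4))
    for r in ctrl.regions_of(p,"plate")[:1]: np.save(f"{n}1_plate.npy",r["pixels"]); print(r["confidence"],r["pixels"].sum())
E
```

```text
over 9.86 [ 0.3966 -0.325   0.2449] F [-0.  -0.5 -2. ] w 0.646 g 42.6
 10.57 [ 0.3964 -0.3262  0.1785] F [ 0.3 -0.8 -0.9] w 0.648 g 42.6
down 11.57 [ 0.3962 -0.3267  0.171 ] F [-0.8  1.3  7.5] w 0.647 g 43.6
open 12.28 [ 0.396 -0.326  0.17 ] F [-0.1  0.7 -0.2] w 1.003 g 0.0
 13.07 [ 0.3957 -0.3254  0.3288] F [-0.1  0.3  0.4] w 1.0 g 0.0
scene can 0.86 [ 0.399  -0.3255  0.0032]
scene can 0.82 [ 0.6473  0.1547 -0.0071]
scene can 0.33 [0.4658 0.0627 0.2091]
scene tray 0.79 [ 0.392  -0.3251  0.0005]
scene tray 0.6 [ 0.1968 -0.3337 -0.0007]
scene tray 0.37 [0.3634 0.2975 0.0005]
scene stand 0.73 [ 0.6831 -0.0322 -0.0018]
scene stand 0.52 [0.3622 0.3002 0.0033]
scene lens 0.69 [0.5306 0.0334 0.1846]
scene grip 0.96 [0.4656 0.0613 0.2156]
scene plate 0.68 [ 0.6381 -0.1858  0.0993]
scene plate 0.43 [0.4655 0.0626 0.2097]
scene tin 0.63 [ 0.5155 -0.2096 -0.0034]
0.82 969
top can 0.81 [ 0.6469  0.1569 -0.    ]
top tray 0.83 [ 0.3977 -0.3244  0.0035]
top stand 0.69 [ 0.6776 -0.0298 -0.0039]
top lens 0.57 [0.533  0.0265 0.1829]
top lens 0.32 [ 0.3957 -0.3244  0.0041]
top grip 0.93 [0.4665 0.0599 0.2069]
top grip 0.69 [ 0.6793 -0.0298 -0.003 ]
top plate 0.74 [ 0.6376 -0.1881  0.0986]
top tin 0.97 [ 0.5111 -0.2111  0.0087]
0.56 705
```

View pics/scene1.png

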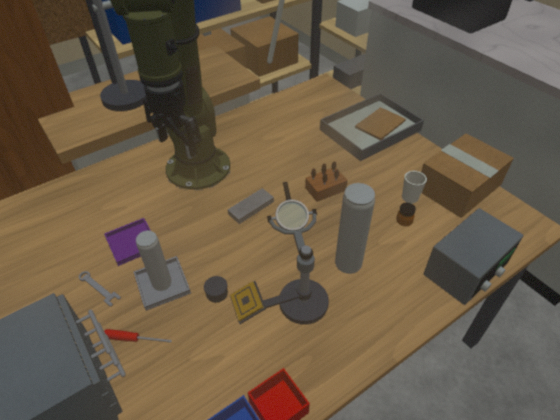

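The can stands upright in the grey tray, foot at (162,285). The plate at (246,300) is now in clear view, so I'll fit its slope in both images.

```bash
cat > slope.py <<'E'
import numpy as np,cv2
from scipy.ndimage import map_coordinates
from scipy.optimize import minimize
S=np.array([.680,-.031]);P=np.array([.638,-.1865,.1])
V={n:np.load(f"{n}1.npy",allow_pickle=True).item() for n in("scene","top")}
def proj(p,X):
    T=np.linalg.inv(p["pose"]);Y=X@T[:3,:3].T+T[:3,3]
    return np.c_[p["fx"]*Y[:,0]/Y[:,2]+p["cx"],p["fy"]*Y[:,1]/Y[:,2]+p["cy"]]
def pts(th,yaw,a,b,n=30):
    d=S-P[:2];d/=np.linalg.norm(d);c,s=np.cos(yaw),np.sin(yaw);d=np.array([c*d[0]-s*d[1],s*d[0]+c*d[1]])
    x=np.r_[d*np.cos(th),np.sin(th)];y=np.r_[-d[1],d[0],0];u=np.linspace(-1,1,n)*.9
    L=np.r_[np.c_[u*a,0*u+b],np.c_[u*a,0*u-b],np.c_[0*u+a,u*b],np.c_[0*u-a,u*b]]
    return P+np.outer(L[:,0],x)+np.outer(L[:,1],y)
img={}
for n in V: img[n]=V[n]["frame"].astype(float)@[.5,.5,0]
def score(n,th,yaw,o):
    f=lambda a,b:map_coordinates(img[n],(proj(V[n],pts(th,yaw,a,b))+o).T[::-1],order=1)
    # bright brass just inside the 70x80 outline, dark backing just outside it
    return (f(.033,.038)-f(.037,.042)).mean()
for n in V:
    r=[]
    for thd in range(5,37,1):
        v=max((-minimize(lambda q:-score(n,np.radians(thd),q[2]/20,q[:2])+.3*(q@q),x0,method="Nelder-Mead").fun for x0 in ([0,0,0],[1.5,0,0],[-1.5,0,0],[0,1.5,0],[0,-1.5,0])))
        r.append(round(v,1))
    print(n,r)
c=[]
for n in V:
    u=proj(V[n],P[None])[0].astype(int); k=cv2.resize(V[n]["frame"][u[1]-30:u[1]+30,u[0]-30:u[0]+30],(390,390),interpolation=cv2.INTER_CUBIC); c.append(k)
cv2.imwrite("pics/crop.png",np.hstack(c)[:,:,::-1])
E
python3 slope.py
```

```text
scene [np.float64(7.9), np.float64(8.0), np.float64(8.0), np.float64(8.1), np.float64(8.1), np.float64(8.2), np.float64(8.2), np.float64(8.3), np.float64(8.5), np.float64(8.7), np.float64(8.9), np.float64(9.2), np.float64(9.6), np.float64(10.0), np.float64(10.4), np.float64(10.9), np.float64(11.3), np.float64(11.8), np.float64(12.2), np.float64(12.5), np.float64(12.8), np.float64(13.0), np.float64(13.1), np.float64(13.1), np.float64(13.0), np.float64(12.6), np.float64(12.2), np.float64(11.6), np.float64(11.0), np.float64(10.3), np.float64(9.5), np.float64(8.8)]
top [np.float64(15.6), np.float64(15.7), np.float64(15.8), np.float64(15.9), np.float64(16.0), np.float64(16.1), np.float64(16.2), np.float64(16.2), np.float64(16.3), np.float64(16.4), np.float64(16.5), np.float64(16.5), np.float64(16.6), np.float64(16.7), np.float64(16.9), np.float64(17.1), np.float64(17.4), np.float64(17.7), np.float64(18.1), np.float64(18.4), np.float64(18.6), np.float64(18.7), np.float64(18.7), np.float64(18.5), np.float64(18.0), np.float64(17.4), np.float64(16.8), np.float64(16.1), np.float64(16.0), np.float64(17.3), np.float64(18.7), np.float64(19.6)]
```

View pics/crop.png

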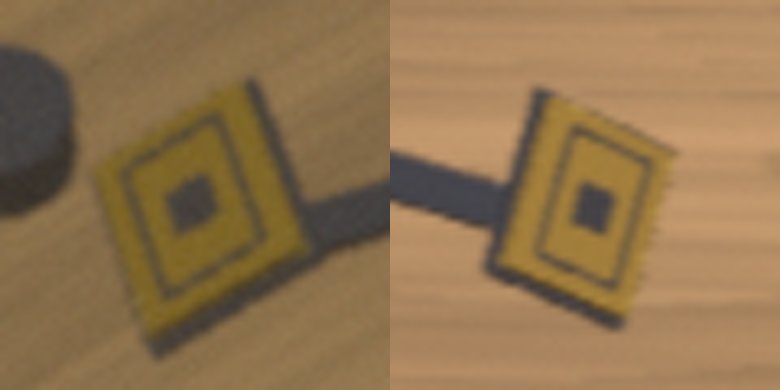

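Left crop (scene) and right crop (top): brass plate with a dark backing edge. Both fits peak at about 27°, but the visible side faces could bias that. I'll check it by touching the plate lightly with closed fingertips at two points along its slope.

```bash
python3 - <<'E'
from h import *
S=np.array([.680,-.031]);P=np.array([.638,-.187]);d=(S-P)/np.linalg.norm(S-P)
ctrl.grasp(20)
R=best([*P,.25],(-d[1],d[0],0)); h=[]
for k,(s,z0) in enumerate(((.024,.137),(-.024,.115))):
    a=P+s*d
    if k==0: ctrl.reach([*a,.27],R)
    else: ctrl.servo_line([*a,.16],rate=.2)
    ctrl.servo_line([*a,z0],rate=.12); ctrl.pause(.1)
    z=z0; f0=ctrl.current_wrist_force()[2]
    while z>.075:
        z-=.0015; ctrl.servo_line([*a,z],rate=.05)
        if ctrl.current_wrist_force()[2]-f0>4: break
    st(f"touch {s} cmd {z:.4f} f0 {f0:.1f}"); h.append(ctrl.current_tool_pos())
    ctrl.servo_line([*a,.16],rate=.2)
D=h[0]-h[1]; print("slope deg",np.degrees(np.arctan2(D[2],D[:2]@d)))
ctrl.servo_line([*P,.30],rate=.25); st()
E
```

```text
touch 0.024 cmd 0.1250 f0 0.7 19.95 [ 0.6444 -0.1639  0.1257] F [-0.7 -0.2  5. ] w 0.001 g 2.3
touch -0.024 cmd 0.1030 f0 0.0 23.29 [ 0.632  -0.2103  0.1036] F [-0.   0.2  5.3] w 0.002 g 2.0
slope deg 24.72269345725038
 24.44 [ 0.6373 -0.1867  0.2981] F [ 0.3 -0.4 -1.5] w -0.005 g 0.0
```

The touch probe gives about 25° and vision about 27°, so I'll use 25.5°. Next I plan the handle swing and check its inverse kinematics (IK).

```bash
cat >> h.py <<'E'
S=np.array([.680,-.031])
def pose(az,t,flip,back=0.,r=.079):
    """tool pose holding the handle with the arm at world azimuth az and lens tilt t"""
    e=np.array([np.cos(az),np.sin(az),0]);k=np.array([0,0,1.])
    n=np.cos(t)*k+np.sin(t)*e; u=np.cos(t)*e-np.sin(t)*k
    g=np.r_[S,.185]+.160*e+r*u
    return g-n*(.008-back), frame(-n,flip*np.array([-e[1],e[0],0]))
A0,T0=np.radians(157.2),-.34
A1,T1=np.radians(254.9),np.radians(25.5)
E
python3 - <<'E'
from h import *
for f in (1,-1):
    for s in np.linspace(0,1,6):
        q=ctrl.inverse_kinematics(*pose(A0+s*(A1-A0),T0+s*(T1-T0),f)); print(f,round(s,1),None if q is None else np.round(q,2))
    print(ctrl.inverse_kinematics(*pose(A0,T0,f,.1)) is not None, ctrl.inverse_kinematics(*pose(A1,T1,f,.1)) is not None)
print(np.round(ctrl.current_q(),2), pose(A0,T0,1)[0])
E
```

```text
1 0.0 [-0.64  0.65  0.98  1.75 -0.56  1.42 -1.44]
1 0.2 [-0.61  0.53  0.93  1.9  -0.42  1.13 -1.12]
1 0.4 [-0.42  0.44  0.83  2.   -0.4   0.89 -0.67]
1 0.6 [-0.07  0.45  0.63  1.96 -0.53  0.82 -0.08]
1 0.8 [ 0.24  0.57  0.43  1.77 -0.65  0.96  0.42]
1 1.0 [ 0.4   0.75  0.3   1.44 -0.66  1.24  0.68]
True True
-1 0.0 [-0.14  0.47  0.11  1.74 -0.2   1.25  1.23]
-1 0.2 [-0.07  0.38  0.09  1.9  -0.05  1.05  1.56]
-1 0.4 [0.13 0.34 0.03 1.99 0.   0.84 2.01]
-1 0.6 [ 0.45  0.39 -0.12  1.96 -0.09  0.73  2.6 ]
-1 0.8 [ 1.19  0.81 -1.23  1.76  0.61  0.98  2.36]
-1 1.0 [ 0.06  1.01  1.15  1.44 -1.16  1.68 -2.1 ]
True True
[-0.04  0.58  0.55  1.29 -0.3   1.35  0.23] [0.46138429 0.06089758 0.20380344]
```

```bash
python3 - <<'E'
from h import *
p=ctrl.current_tool_pos(); ctrl.servo_line([p[0]-.08,p[1]+.03,.36],rate=.3)
ctrl.open()
ctrl.reach(*pose(A0,T0,1,.13)); st()
ctrl.servo_line(*pose(A0,T0,1),rate=.12); st("at")
ctrl.grasp(25); st("grasp")
p=ctrl.grab_frame("scene"); cv2.imwrite("pics/hold.png",cv2.resize(p["frame"][150:330,180:400],None,fx=3,fy=3)[:,:,::-1])
E
```

```text
27.26 [0.5014 0.0437 0.3265] F [0.9 0.1 0.5] w 1.004 g 0.0
at 28.49 [0.4619 0.0606 0.2043] F [ 0.  -1.1  0.6] w 1.0 g 0.0
grasp 29.14 [0.4615 0.061  0.2039] F [-0.6  1.4  2.5] w 0.155 g 24.7
```

View pics/hold.png

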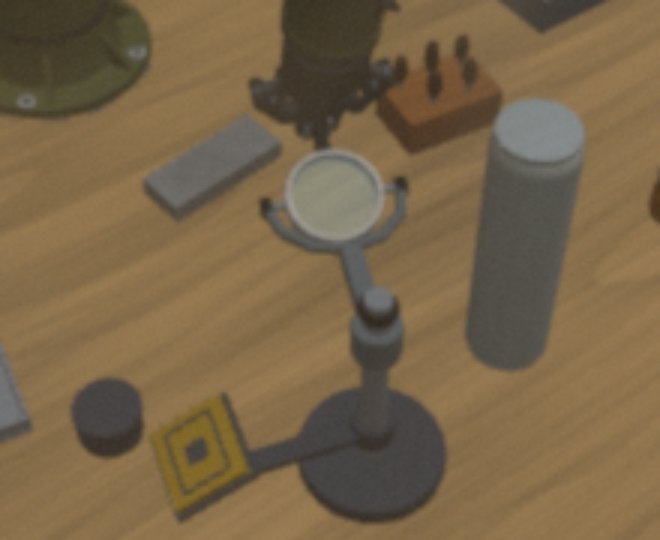

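The handle is gripped just outside the ring (crop 320,135), and the opening of about 13 mm matches the bar. Now the swing.

```bash
python3 - <<'E'
from h import *
for s in np.linspace(0,1,11)[1:]:
    ctrl.servo_line(*pose(A0+s*(A1-A0),T0+s*(T1-T0),1),rate=.11)
    F=ctrl.current_wrist_force()
    if np.linalg.norm(F)>40: st("STOP"); break
    if round(s*10)%3==1: st(f"{s:.1f}")
ctrl.pause(.2); st("end")
for n in ["scene","top"]:
    p=ctrl.grab_frame(n); cv2.imwrite(f"pics/{n}2.png",p["frame"][:,:,::-1])
    for th in ["lens","grip","plate"]:
        for r in ctrl.mark_of(p,th)[:2]: print(n,th,round(r["confidence"],2),np.round(r["point"],4))
E
```

```text
0.1 29.72 [0.4474 0.0228 0.1978] F [-2.4 -2.2  2.2] w 0.155 g 24.8
0.4 31.29 [ 0.4493 -0.0983  0.1787] F [-8.2 -4.4  3.3] w 0.154 g 25.0
0.7 32.86 [ 0.5151 -0.2009  0.1602] F [-5.2 -5.8 -0.8] w 0.154 g 24.9
1.0 34.4 [ 0.6215 -0.2515  0.1425] F [ 0.5 -6.2 -3.2] w 0.151 g 24.9
end 34.6 [ 0.6211 -0.2516  0.1427] F [-0.5 -6.6 -4.4] w 0.152 g 24.9
scene lens 0.59 [ 0.6358 -0.1842  0.1827]
scene lens 0.49 [ 0.6199 -0.2532  0.1505]
scene grip 0.35 [ 0.6374 -0.1867  0.1867]
scene plate 0.63 [ 0.6373 -0.1864  0.1013]
top lens 0.83 [ 0.6368 -0.1928  0.1853]
top grip 0.7 [ 0.6227 -0.2586  0.1484]
top grip 0.67 [ 0.3935 -0.3253  0.0016]
top plate 0.62 [ 0.635  -0.1868  0.1004]
```

View pics/scene2.png

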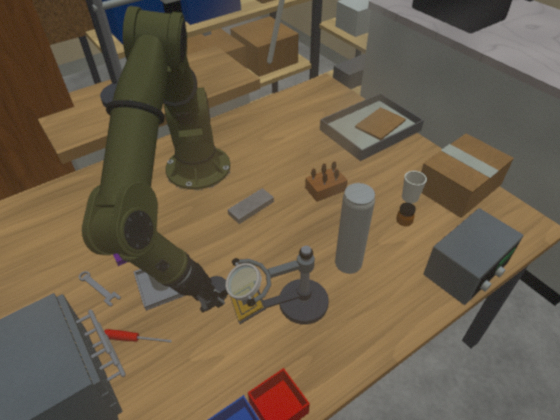

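The lens (243,281) now sits over the plate (247,305). The measured grip height gives a tilt of about 25–26°. I'll release, back off along the tool axis, and check both lens and can.

```bash
python3 - <<'E'
from h import *
ctrl.open(); ctrl.pause(.2); st("open")
p,R=ctrl.current_tool_pos(),ctrl.current_tool_rot()
ctrl.servo_line(p-R[:,2]*.10,R,rate=.12); st("back")
p=ctrl.current_tool_pos()
ctrl.servo_line([p[0],p[1],.36],R,rate=.2)
ctrl.reach([.45,0,.45],best([.45,0,.45],(0,1,0))); st()
for n in ["scene","top"]:
    p=ctrl.grab_frame(n); np.save(f"{n}3.npy",p,allow_pickle=True)
    cv2.imwrite(f"pics/{n}3.png",p["frame"][:,:,::-1])
    for th in ["lens","grip","plate","can","tray","tin","jar"]:
        for r in ctrl.mark_of(p,th)[:2]: print(n,th,round(r["confidence"],2),np.round(r["point"],4))
a=[cv2.resize(cv2.imread("pics/scene3.png")[200:340,130:330],(400,280)),cv2.resize(cv2.imread("pics/top3.png")[100:240,290:490],(400,280))]
cv2.imwrite("pics/end.png",np.hstack(a))
E
```

```text
open 35.89 [ 0.6206 -0.251   0.1438] F [ 0.3 -0.7 -0.3] w 1.002 g 0.0
back 36.88 [ 0.6093 -0.2919  0.2333] F [ 0.4 -1.   0.1] w 0.997 g 0.0
 38.97 [ 0.4504 -0.001   0.4493] F [ 0.4 -0.6  0.7] w 1.001 g 0.0
scene lens 0.78 [ 0.6343 -0.1861  0.1845]
scene grip 0.6 [ 0.6192 -0.2575  0.1497]
scene plate 0.87 [ 0.6401 -0.1865  0.1004]
scene plate 0.45 [ 0.6208  0.4175 -0.0007]
scene can 0.67 [ 0.3982 -0.3252  0.0068]
scene can 0.62 [ 0.6483  0.1524 -0.0038]
scene tray 0.88 [ 0.3935 -0.3271  0.0006]
scene tray 0.69 [ 0.197  -0.3357 -0.0004]
scene tin 0.96 [ 5.156e-01 -2.123e-01  2.000e-04]
scene jar 0.7 [0.6218 0.4159 0.0009]
top grip 0.57 [ 0.6228 -0.2564  0.1486]
top can 0.72 [ 0.3942 -0.3266  0.0045]
top can 0.61 [ 6.497e-01  1.567e-01 -3.000e-04]
top tray 0.73 [ 0.1992 -0.3392 -0.0018]
top tray 0.66 [ 0.3959 -0.3233  0.0007]
top tin 0.7 [ 0.5083 -0.2108  0.0097]
top jar 0.61 [0.6203 0.4192 0.0039]
```

View pics/end.png

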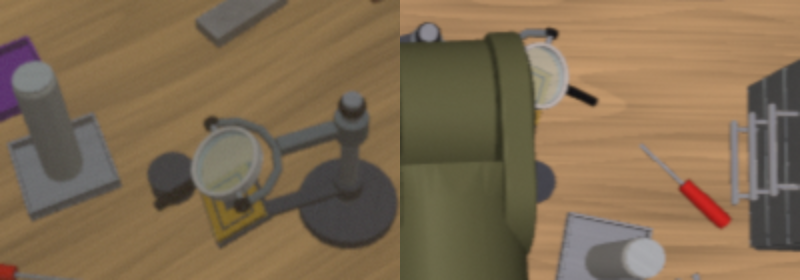

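The left half shows the can upright in the tray and the lens over the plate. The grip reads 0.149 m high, a tilt of about 26–27.5° against a slope of 25–27°. The lens is 2–4 mm off centre in plan, and the tin and jar haven't moved. Handing in.

```bash
python3 -c "
from station import ctrl
print(ctrl.finish_job())"
```

```text
the job is handed in; nothing more can be done
None
```

I handed the job in at about 39 s of the 64 s (no verdict came back): the can stands upright in the grey tray, the lens is about 2–6 mm from centre over the plate and within about 3° of parallel by my measurements, the robot is clear, and the plate, tin and jar read as unmoved.

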